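Turn the control board over in its rotating frame

ROBOT

A 6-joint arm with a two-finger parallel gripper is mounted at the origin on the work surface; the furniture and walls round the work are solid. World frame = base frame: x ahead of the robot, y to its left, z up, the work surface at z = 0. Lengths are in m, angles in rad, forces in N, time in s.
With the tool pointing down it reaches from about 0.35 to 0.975 m from the base axis. Payload 4.9 kg.
Tool frame: the origin (TCP) lies between the finger pads, 19 mm behind the fingertips; this is the grasp point; z points along the fingers, y is the line along which they close (so a half turn about z gives the same grasp; the last joint's range is limited). The gripper opens to 85 mm and grips with 20 to 120 N. Pads are 22 mm wide; open, the fingers measure 114 mm over their backs; the gripper's body (76 mm by 85 mm) begins 54 mm behind the grasp point. The pads swing forward as they close: fully open they stand 13 mm farther back than shut.
Start: joints at [-1.339, 0.053, 1.613, -0, 1.476, -0.119], TCP at [0.215, -0.587, 0.25] pointing down, gripper open.
Joint ranges: [-3.01, 3.01], [-1.01, 2.22], [0.06, 2.58], [-1.02, 4.17], [0.09, 2.62], [-3.14, 3.14]. Speed limits (rad/s): [2.57, 2.57, 3.14, 3.14, 3.14, 3.14].

INTERFACE

Orientations are given as a unit quaternion [w, x, y, z].
In Python, from plant import manip, cams gives the robot as it stands (manip), with the cameras (cams).
- The arm moves only by the tool shift_gripper, called by a JSON object that holds its "method" and its "body". Schema: {"type":"object","properties":{"ticks":{"type":"array","items":{"type":"array","items":{"type":"array","items":{"type":"number"},"minItems":7,"maxItems":7},"minItems":1,"maxItems":5},"minItems":1,"maxItems":1},"only":{"type":"string"},"quiet":{"type":"boolean"},"lines":{"type":"string"}},"required":["ticks"],"additionalProperties":false}. ticks is a list that holds a single list of rows (three levels of brackets), with 1 to 5 rows, each of 7 numbers: the opening from 0.0 (shut) to 1.0 (fully open), then dx, dy, dz in fractions of the full range, 1 being 1 m, then a rotation vector rx, ry, rz in normalised numbers (1 is 360 degrees); each row shifts and turns the commanded pose from where the row before left it, along the tool's axes as they then stand; what a row does not reach is not made up. A row lasts 1/8 s, in which the tool goes at most 0.0625 m and 0.188 rad, less where a joint would pass 70% of its speed; a pose out of reach is approached as far as the arm can. The fingers move at their own pace and stop on an object; the grip force is fixed at half the most. Time passes only in rows, so rows that do not move let the fingers close. The tool returns the time, the measured TCP pose, the force, the opening and the grip force at its end. only (a regular expression) keeps the lines of the reply that match it, lines (a string "A,B") keeps lines A to B, and quiet returns only ok. A shift or turn number past 1, either way, is cut back to 1. Input that does not fit is refused with a message, and nothing moves.
- manip.state(): the state, without advancing time (a new reading comes with each control period).
- cams.grab_frame(name): name is "side" or "top"; returns the picture (400x640x3 uint8, red, green, blue); there is no depth.
- cams.camera_params(name): a dict with "intrinsics" (3x3 intrinsics, pixels), "k1" (the pictures are not rectified: a ray, as slopes to the right and down, at radius r is drawn at 1 + k1 r^2 times it, then the intrinsics apply), "xyz" and "orientation" of the camera in the world. Camera axes: x right, y down, z forward; pixel columns grow to the right and rows downward; lengths in m; the calibration is good to about 2 mm. A picture is of the moment at which its call begins. camera_params takes no time and is no camera call.
- manip.job_done(): hands the job in; it is judged then, once.
The state is a dict: "time": time; "joint_pos": joint angles; "joint_vel": joint speeds; "joint_efforts": joint torques, N m; "tool_pos": TCP position; "tool_rot": TCP orientation; "contact_force": force on the tool from outside, world axes, zero at the start; "ft_torque": the same for the moment, N m; "gripper_width": opening from 0.0 (shut) to 1.0 (fully open); "grasp_force": force on a finger pad.
Only numpy, scipy, OpenCV 4.12 (cv2) and the standard library are available. Lean on these libraries where they do the work, as an engineer would, in place of code of your own. Each camera call takes 0.05 s, during which the arm holds its last target. There are 200 camera calls.

TASK

The components on the motor control board are fitted; now its solder side is to be worked on. Take the rotating frame by its rubber-gripped handle and swing the handle up and over the top, on to the first notch past upright, so that the solder side faces up and toward you, leaning back 45 degrees, and the frame rests clicked into that notch; then let go. Keep off the board itself and the light bar above it, and leave the things lying around where they are.

Things in the scene. Friction and masses are not known exactly. Their poses are not given: they have to be found in the camera images.
- holder: board holder fixed on the bench: grey feet, two aluminium posts at y = -124 and +124 mm, the turning frame between them. Origin on the bench under the frame's middle; x points from the front (handle side, toward the robot) to the back, y along the pivot axis, z up. Feet reach from x = -95 to +85, y = -141 to +141 mm; the notched disc and its roller stand outside the left post
- pivot (a point): middle of the frame's horizontal pivot axis, 150 mm above the bench; the axis runs along the holder's y. The frame is 120 mm across, 212 mm along the axis and 16 mm thick
- board_frame (a joint): frame angle (rad). 0: level, component side up, handle at holder -x; grows as the handle swings up and over to +x; pi/2: upright, handle on top; 3pi/4 (2.356): first notch past upright; pi: level, solder side up. Stops at -0.9, 3.4. A sprung roller clicks into V notches pi/4 apart, pulling in from about 0.1 rad either side; elsewhere the frame stays put. Needs up to 4 N at the handle
- handle (a point): middle of the handle's round black rubber grip. At joint angle q it lies at x = -115 cos q, z = 150 + 115 sin q mm of the holder. Grip 16 mm thick, 74 mm long, parallel to the pivot axis, on a 10 mm steel bow 110 mm wide; 47 mm of free window between grip and frame. It may turn between the fingers. Its own z axis is where the component side faces
- board: green circuit board, 91 mm across by 160 mm along the pivot axis, 2 mm thick, clamped in the frame; origin at its centre, on the pivot axis; +z is the component side (parts up to 28 mm high), -z the solder side. Not to be touched
- light_bar: white LED light bar over the holder's back half: x = +54 to +122 mm, y = -138 to +138 mm, underside 447 mm above the bench, on a thin dark tube at x = +95, y = -125 mm; its origin is the holder's. A tool pointing straight down hits it before the handle is in place; leaning back to the robot by 30 to 45 degrees it clears. Not to be touched
- screwdriver: red and black screwdriver, 195 mm long, 27 mm thick, lying on the bench in front of the holder; origin under its middle; to be left alone
- sensor: metal sensor with a blue cap, 62 x 28 x 24 mm, lying on the bench; origin under its middle; to be left alone
- terminals: cream screw terminal strip, 20 x 77 x 15 mm, lying on the bench; origin under its middle; to be left alone

How it is judged:
At the end, for the whole second after the job is handed in: The frame rests in the notch at 3 pi/4 (within 0.08 rad), solder side up and toward the robot, still and released; the screwdriver, sensor and terminal strip lie within 20 mm of where they were (value of joint board_frame between 2.276 and 2.436 rad and velocity of joint board_frame between -0.05 and 0.05 rad/s and distance of each of screwdriver, sensor, terminals from where it was at the start of the episode below 0.02 m); the robot touches nothing.
It fails at once if the robot touches the circuit board (more than 1 N) (contact force between any of the fingers, the arm and board above 1 N).
It fails at once if the robot knocks the light bar (more than 3 N) (contact force between any of the fingers, the arm and light_bar above 3 N).
It fails at once if the screwdriver, sensor or terminal strip is pushed more than 20 mm (distance of any of screwdriver, sensor, terminals from where it was at the start of the episode above 0.02 m).
It also fails if it takes over 38 s, if anything falls off the work surface, if the arm or the gripper's body presses on something with over 40 N, if the wrist force passes 120 N, or if a joint passes its speed limit or range.

## Working session

There is one attempt and no reset: what is moved stays moved. The work goes in short steps, Python scripts to look and compute and a tool call to move; the robot and the scene stay as the last step left them, time stands still between calls to the robot, and variables do not carry over. Pictures are saved under pics/ and viewed, at most 10 in all, crops included, and the job is handed in when it is done.

```bash
ls; mkdir -p pics
```

Run:
```python
from plant import manip, cams
import cv2
for n in("side","top"):
    im=cams.grab_frame(n); cv2.imwrite(f"pics/{n}0.png",im[:,:,::-1])
    print(n,cams.camera_params(n))
print(manip.state())
```

```text
pics
plant.py
side {'intrinsics': array([[438.62909491,   0.        , 317.49447594],
       [  0.        , 438.62909491, 200.71538699],
       [  0.        ,   0.        ,   1.        ]]), 'k1': -0.09311082804070983, 'xyz': array([0.24274407, 0.77446749, 0.76820136]), 'orientation': array([ 0.0704251 , -0.11839759,  0.88547226, -0.44380311])}
top {'intrinsics': array([[481.26152749,   0.        , 318.62184295],
       [  0.        , 481.26152749, 196.47406544],
       [  0.        ,   0.        ,   1.        ]]), 'k1': -0.07228652857781948, 'xyz': array([-0.0668721 ,  0.14545786,  1.10776776]), 'orientation': array([ 0.14534865, -0.54582379,  0.79653186, -0.21560881])}
{'time': 0.1, 'joint_pos': array([-1.33900195e+00,  5.32974872e-02,  1.61416769e+00, -2.16917633e-05,
        1.47599299e+00, -1.18972863e-01]), 'joint_vel': array([ 0.00094112, -0.00246494, -0.0040439 , -0.00023118,  0.00085981,
       -0.00050245]), 'joint_efforts': array([-2.65000608e-04, -3.94907999e+01, -3.71361637e+01, -1.33101430e-04,
        3.96989679e-03,  6.77328785e-06]), 'tool_pos': array([ 0.21464936, -0.58641759,  0.24887523]), 'tool_rot': array([-9.30667041e-04,  9.84659066e-01,  1.74486829e-01, -6.33688060e-05]), 'contact_force': array([-0.78326105, -0.53169169,  0.18120209]), 'ft_torque': array([ 0.02135217, -0.01961381,  0.03476212]), 'grasp_force': 0.0, 'gripper_width': 0.9988764393269921}
```

View pics/side0.png

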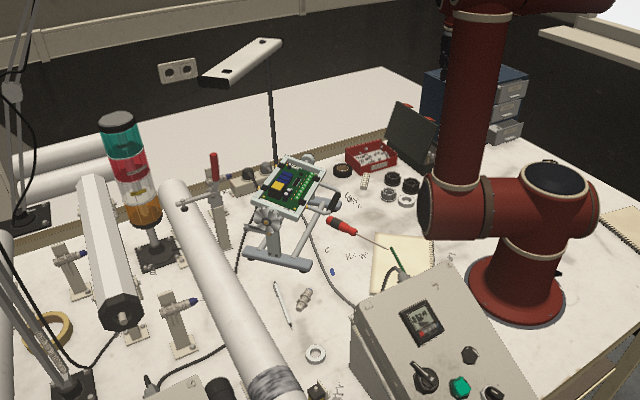

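View pics/top0.png

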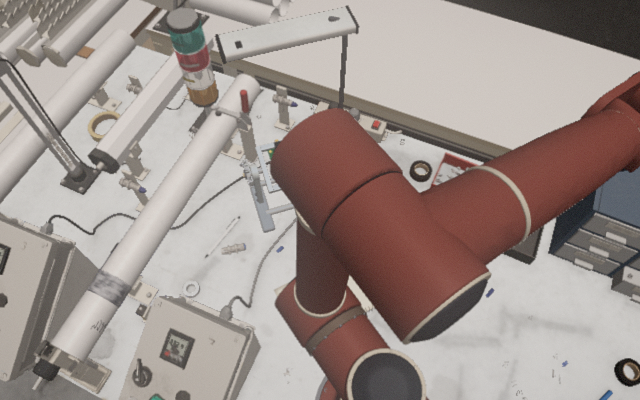

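The side view shows the holder with its board near (288,185), the handle near (328,203) and the light bar at (240,62). In the top view the arm hides the holder, except for the light bar at (288,35) and the left post at (255,190).

Create h.py:
```python
import numpy as np, cv2
from scipy.spatial.transform import Rotation as R
from plant import manip, cams
def rot(q): return R.from_quat(np.roll(q,-1))
def proj(n,P):
    c=cams.camera_params(n); p=rot(c['orientation']).inv().apply(np.atleast_2d(P)-c['xyz'])
    s=p[:,:2]/p[:,2:]; s=s*(1+c['k1']*(s**2).sum(1,keepdims=True)); K=c['intrinsics']
    return s*[K[0,0],K[1,1]]+K[:2,2]
def ray(n,uv):
    c=cams.camera_params(n); 
    s=cv2.undistortPoints(np.array([[uv]],float),c['intrinsics'],np.array([c['k1'],0,0,0]))[0,0]
    return c['xyz'],rot(c['orientation']).apply([*s,1])
def atz(n,uv,z):
    o,d=ray(n,uv); return o+d*(z-o[2])/d[2]
def tri(a,b):
    o1,d1=ray("side",a);o2,d2=ray("top",b)
    s=np.linalg.lstsq(np.c_[d1,-d2],o2-o1,rcond=None)[0]
    p,q=o1+s[0]*d1,o2+s[1]*d2
    return (p+q)/2,np.linalg.norm(p-q)
```

Run:
```python
import cv2
a=cv2.imread("pics/side0.png")[25:285,190:400]; b=cv2.imread("pics/top0.png")[0:240,200:370]
cv2.imwrite("pics/c1.png",cv2.resize(a[110:],None,fx=3.8,fy=3.8,interpolation=cv2.INTER_CUBIC))
u=cv2.resize(cv2.imread("pics/side0.png")[30:95,190:300],None,fx=5,fy=5,interpolation=cv2.INTER_CUBIC)
v=cv2.resize(b[:65],(850,325),interpolation=cv2.INTER_CUBIC)[:,:800]
import numpy as np
cv2.imwrite("pics/c2.png",np.vstack([np.pad(u[:260],((0,0),(0,250),(0,0))),v]))
```

```text
(no output)
```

View pics/c1.png

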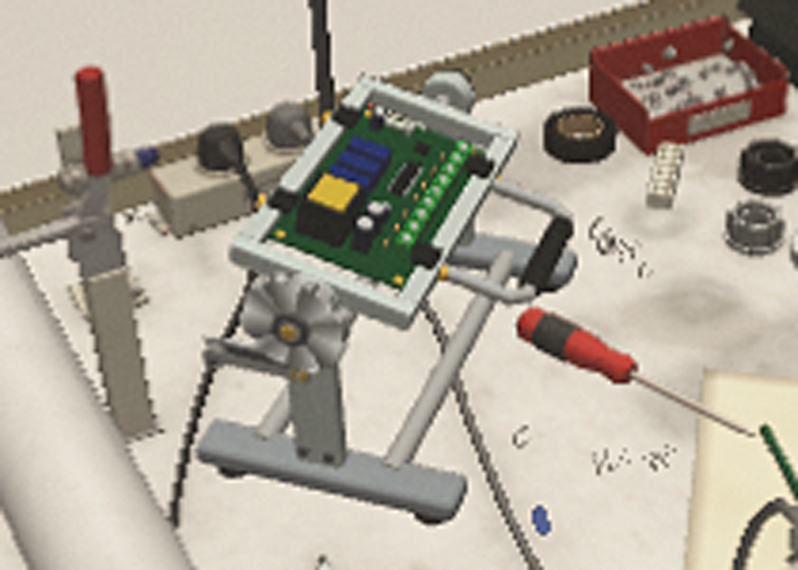

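View pics/c2.png

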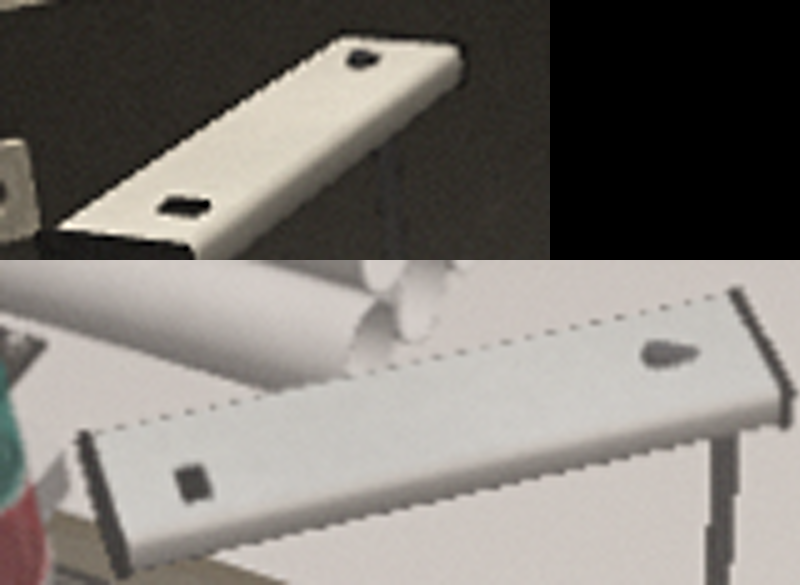

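Crop 1 puts the grip's middle near (335,202) in the side image. In crop 2 the bar's holes are at side (262.4,41.8) and (227,71.4), and at top (333.6,18.6) and (238.8,44.6).

Run:
```python
from h import *
for a,b in [((262.4,41.8),(333.6,18.6)),((227,71.4),(238.8,44.6)),((202.4,76),(217.6,34.6)),((259,37.4),(346.6,6)),((282,39),(358,26))]: print(tri(a,b))
c=lambda x,y:(190+x/3.8,135+y/3.8)
obs=dict(grip=c(551,254),)
# holder-frame points (level frame, angle q) : frame outer corners top face, left foot, right foot, grip ends
from scipy.optimize import least_squares
# frame corners top face: back-left(y+)(232,245), front-left(415,325), front-right (520,130), back-right(365,78)
fr=[((60,106,8),c(235,243)),((-60,106,8),c(413,322)),((-60,-106,8),c(520,133)),((60,-106,8),c(366,78))]
gr=[((-115,37,0),c(541,280)),((-115,-37,0),c(560,228))]
ft=[((-95,132,0),c(465,500)),((85,132,0),c(200,450))]
def T(p,xyzq):
    x,y,w,q=xyzq; o=[]
    for (P,_),k in zip(fr+gr+ft,[1]*6+[0]*2):
        P=np.array(P,float)/1000
        if k: P=R.from_euler('y',q).apply(P)+[0,0,.15]
        o.append(R.from_euler('z',w).apply(P)+[x,y,0])
    return np.array(o)
U=np.array([u for _,u in fr+gr+ft])
for q0 in(0,-.785,.785):
    r=least_squares(lambda v:(proj("side",T(0,v))-U).ravel(),[.7,-.1,0,q0],loss='soft_l1')
    print(r.x,r.cost,np.round(proj("side",T(0,r.x))-U,1).tolist())
```

```text
(array([ 0.64554698, -0.16522035,  0.47129113]), np.float64(0.0014342419549497067))
(array([0.64167342, 0.03007541, 0.47135125]), np.float64(0.0010433258541317646))
(array([0.68033707, 0.06061264, 0.47194661]), np.float64(0.0023328521023253065))
(array([ 0.67115829, -0.20450768,  0.47001706]), np.float64(0.0013237779561808512))
(array([ 0.61140723, -0.20302514,  0.46868661]), np.float64(0.0015455600137039914))
[ 0.56149771 -0.06843562 -0.04820869 -0.24615781] 17.417193379394895 [[-0.4, -0.5], [0.5, -2.1], [0.4, -0.5], [-0.6, -2.0], [-2.6, 2.5], [1.1, -1.1], [-0.7, 6.5], [1.7, 3.9]]
[ 0.56149771 -0.06843562 -0.04820868 -0.24615787] 17.417193379391797 [[-0.4, -0.5], [0.5, -2.1], [0.4, -0.5], [-0.6, -2.0], [-2.6, 2.5], [1.1, -1.1], [-0.7, 6.5], [1.7, 3.9]]
[ 0.56149771 -0.06843562 -0.04820865 -0.24615818] 17.4171933794239 [[-0.4, -0.5], [0.5, -2.1], [0.4, -0.5], [-0.6, -2.0], [-2.6, 2.5], [1.1, -1.1], [-0.7, 6.5], [1.7, 3.9]]
```

Add to h.py:
```python
HX,HY,HW=.557,-.069,-.035
def hol(x,y,z): # holder m -> world
    return R.from_euler('z',HW).apply([x,y,z])+[HX,HY,0]
def toolrot(a): # lean a back to robot, tool x along holder +y
    z=np.array([np.sin(a),0,-np.cos(a)]); x=np.array([0,1,0]); y=np.cross(z,x)
    return R.from_euler('z',HW)*R.from_matrix(np.c_[x,y,z])
def delta(P,Rt):
    s=manip.state(); r=rot(s['tool_rot'])
    print('t',round(s['time'],2),'pos',s['tool_pos'].round(4),'shift now',r.inv().apply(P-s['tool_pos']).round(4),'rot',(r.inv()*Rt).as_rotvec().round(4),'shift after rot',Rt.inv().apply(P-s['tool_pos']).round(4),'j',s['joint_pos'].round(2))
```

Run:
```python
from h import *
from scipy.optimize import least_squares
c=lambda x,y:(190+x/3.8,135+y/3.8)
fr=[((60,106,8),c(235,243)),((-60,106,8),c(413,322)),((-60,-106,8),c(520,133)),((60,-106,8),c(366,78)),((-115,0,0),c(552,254))]
U=np.array([u for _,u in fr]); P0=np.array([p for p,_ in fr])/1000
def T(v): return R.from_euler('z',v[2]).apply(R.from_euler('y',v[3]).apply(P0)+[0,0,.15])+[v[0],v[1],0]
f=lambda v:(proj("side",T(v))-U).ravel()
r=least_squares(f,[.56,-.07,0,0]);print(r.x,r.fun.round(1))
r=least_squares(lambda q:f([HX,HY,HW,*q]),[0]);print(r.x,r.fun.round(1))
for n,u in dict(scr=c(575,345),sens=(303,298),term=c(665,175),panel=(415,155)).items(): print(n,atz("side",u,.0))
q=r.x[0]; print('handle',hol(-.115*np.cos(q),0,.15+.115*np.sin(q)))
delta(np.array([.38,-.07,.32]),toolrot(.62))
```

```text
[ 0.55961402 -0.06438157 -0.0519866  -0.22361392] [-0.5  0.9  0.6 -1.3  0.9  0.1 -0.4 -0.8 -0.5  0.9]
[-0.25156128] [ 2.  -0.2  3.1 -1.9  1.7 -0.5  0.5 -1.9  0.9  0.5]
scr [ 0.44474542 -0.12257964  0.        ]
sens [0.46987644 0.14807301 0.        ]
term [ 0.42321141 -0.35234778  0.        ]
panel [ 0.28760202 -0.55052604  0.        ]
handle [ 0.44568784 -0.06510248  0.12137461]
t 0.1 pos [ 0.2146 -0.5864  0.2489] shift now [ 0.3327 -0.4283 -0.0703] rot [-0.5463  0.3656 -1.1455] shift after rot [0.5219 0.1611 0.0276] j [-1.34  0.05  1.61 -0.    1.48 -0.12]
```

{"method": "shift_gripper", "body": {"ticks": [[[1, 0, 0, -0.06, 0, 0, 0], [1, 0.037, -0.0476, -0.005, 0, 0, 0], [1, 0.037, -0.0476, -0.005, 0, 0, 0], [1, 0.037, -0.0476, 0, 0, 0, 0], [1, 0.037, -0.0476, 0, 0, 0, 0]]]}}

```text
time: 0.72
tool_pos: [0.2885, -0.3553, 0.3195]
tool_rot: [-0.0, 0.985, 0.174, 0.0]
contact_force: [1.0, -0.4, -0.1]
gripper_width: 0.998
grasp_force: 0.0
```

{"method": "shift_gripper", "body": {"ticks": [[[1, 0.037, -0.0476, 0, 0, 0, 0], [1, 0.037, -0.0476, 0, 0, 0, 0], [1, 0.037, -0.0476, 0, 0, 0, 0], [1, 0.037, -0.0476, 0, 0, 0, 0], [1, 0.037, -0.0476, 0, 0, 0, 0]]]}}

```text
time: 1.35
tool_pos: [0.3802, -0.0682, 0.3197]
tool_rot: [0.0, 0.985, 0.174, 0.0]
contact_force: [1.6, -0.9, 0.3]
gripper_width: 0.998
grasp_force: 0.0
```

```bash
python3 - <<'E'
from h import *
delta(np.array([.36,-.064,.32]),toolrot(.62))
cv2.imwrite("pics/top1.png",cams.grab_frame("top")[:,:,::-1])
E
```

```text
t 1.35 pos [ 0.3802 -0.0682  0.3197] shift now [-0.0176 -0.0109 -0.0003] rot [-0.5442  0.3667 -1.1454] shift after rot [ 0.0035 -0.0164 -0.0121] j [-0.37 -0.59  2.03  0.    1.71  0.85]
```

The rows are not in the units I measure in: turns go in shares of 360 degrees. I convert before sending: -0.1432 rad / 6.2832 = -0.0228.

{"method": "shift_gripper", "body": {"ticks": [[[0.55, 0, 0, 0, -0.0108, 0.0073, -0.0228], [0.55, 0, 0, 0, -0.0108, 0.0073, -0.0228], [0.55, 0, 0, 0, -0.0108, 0.0073, -0.0228], [0.55, 0, 0, 0, -0.0108, 0.0073, -0.0228]]]}}

```text
time: 1.9
tool_pos: [0.3802, -0.0701, 0.3196]
tool_rot: [0.117, 0.881, 0.444, 0.112]
contact_force: [0.9, 0.3, 0.2]
gripper_width: 0.549
grasp_force: 0.0
```

{"method": "shift_gripper", "body": {"ticks": [[[0.55, 0, 0, 0, -0.0108, 0.0073, -0.0228], [0.55, 0, 0, 0, -0.0108, 0.0073, -0.0228], [0.55, 0, 0, 0, -0.0108, 0.0073, -0.0228], [0.55, 0, 0, 0, -0.0108, 0.0073, -0.0228]]]}}

```text
time: 2.4
tool_pos: [0.4013, -0.0756, 0.3215]
tool_rot: [0.213, 0.684, 0.665, 0.208]
contact_force: [0.2, -0.4, -0.2]
gripper_width: 0.55
grasp_force: 0.0
```

```bash
python3 - <<'E'
from h import *
delta(np.array([.4457,-.0651,.1214]),toolrot(.62))
t=cams.grab_frame("top")[:,:,::-1];s=cams.grab_frame("side")[:,:,::-1]
cv2.imwrite("pics/t2.png",np.hstack([cv2.resize(t[90:290,200:400],(400,400)),cv2.resize(s[60:260,190:390],(400,400))]))
E
```

```text
t 2.4 pos [ 0.4013 -0.0756  0.3215] shift now [ 0.0115 -0.0777  0.1896] rot [-0.0142 -0.0053  0.0048] shift after rot [ 0.0121 -0.0804  0.1884] j [-0.56 -1.01  2.31  0.31  1.32 -0.53]
```

View pics/t2.png

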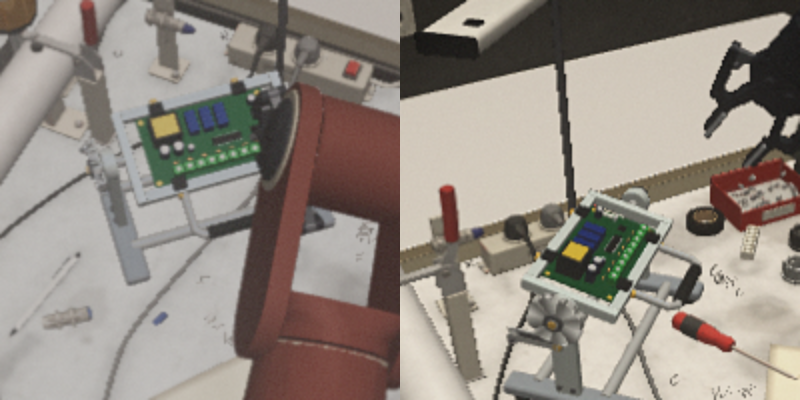

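The left half shows the frame and the grip's left end near top pixel (302,205), with the arm covering the rest. The right half shows the grip around side pixel (334,201) and the gripper at upper right, clear of the light bar.

Run:
```python
from h import *
for a,b in [((331.8,207.5),(302,205.3)),((298.7,219),(268.5,190)),((251.8,199),(258.5,146))]:
    p,e=tri(a,b); print(p.round(4),round(e,4), R.from_euler('z',-HW).apply(p-[HX,HY,.15]).round(4))
for q in(-.25,):
    C,S=np.cos(q),np.sin(q)
    for y in(.037,0,-.037):
        P=hol(-.115*C,y,.15+.115*S); print(P.round(4),proj("top",P),proj("side",P))
delta(hol(-.111,0,.122)-toolrot(.3).apply([0,0,.1]),toolrot(.3))
```

```text
[ 0.4452 -0.0166  0.1423] 0.0019 [-0.1135  0.0485 -0.0077]
[0.5093 0.0428 0.1428] 0.0058 [-0.0516  0.1101 -0.0072]
[0.6253 0.0286 0.1658] 0.0001 [0.0648 0.0999 0.0158]
[ 0.4469 -0.0281  0.1215] [[306.6857275  207.87220447]] [[331.99109983 211.17539569]]
[ 0.4456 -0.0651  0.1215] [[321.61672237 203.35882955]] [[336.21363955 202.2839777 ]]
[ 0.4443 -0.1021  0.1215] [[336.38348439 198.89393539]] [[340.21917763 193.84594392]]
t 2.5 pos [ 0.4007 -0.0766  0.3209] shift now [ 0.0126 -0.046   0.0939] rot [ 0.3031 -0.0032 -0.0023] shift after rot [ 0.013  -0.0159  0.1033] j [-0.56 -1.01  2.31  0.3   1.32 -0.52]
```

Converted, 0.1515 rad / 6.2832 = 0.0241.

{"method": "shift_gripper", "body": {"ticks": [[[0.55, 0, 0, 0, 0.0241, 0, 0], [0.55, 0, 0, 0, 0.0241, 0, 0], [0.55, 0.012, -0.016, 0.02, 0, 0, 0], [0.55, 0, 0, 0, 0, 0, 0]]]}}

```text
time: 3.0
tool_pos: [0.3916, -0.0624, 0.2965]
tool_rot: [0.105, 0.711, 0.687, 0.105]
contact_force: [-0.4, 0.2, 0.4]
gripper_width: 0.548
grasp_force: 0.0
```

```bash
python3 - <<'E'
from h import *
delta(hol(-.111,0,.122),toolrot(.3))
t=cams.grab_frame("top")[:,:,::-1];s=cams.grab_frame("side")[:,:,::-1]
f=lambda a:cv2.resize(a,(400,560),interpolation=cv2.INTER_CUBIC)
cv2.imwrite("pics/t3.png",np.hstack([f(t[120:260,250:350]),f(s[130:270,245:345])]))
E
```

```text
t 3.0 pos [ 0.3916 -0.0624  0.2965] shift now [-0.0016  0.0009  0.1828] rot [-0.0023 -0.0044  0.0002] shift after rot [-0.0008  0.0005  0.1829] j [-0.42 -0.8   2.2   0.12  1.47 -0.39]
```

View pics/t3.png

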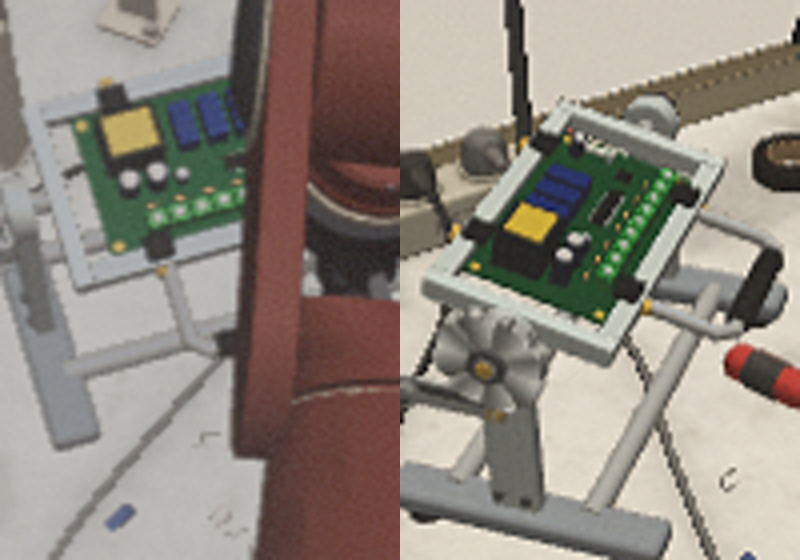

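The left half (top view) shows the grip's left end at crop (225,342), which is top pixel (306,205.5), and the left frame and board corners. The right half (side view) shows the grip from crop (345,318) to (375,255), i.e. side (331,209.5) to (339,194), and all four frame corners.

Run:
```python
from h import *
from scipy.optimize import least_squares
D=[("top",60,106,8,257.5,146.8),("top",-60,106,8,270,189.5),("top",45.5,80,1,269.5,150.5),("top",-45.5,80,1,276.3,183.8),("top",-115,37,0,306.3,205.5),
("side",60,106,8,251.3,200.8),("side",-60,106,8,299.3,217.5),("side",-60,-106,8,325.5,169.5),("side",60,-106,8,285.5,155),("side",-45.5,80,1,295.5,210.5),("side",-45.5,-80,1,315,173),("side",-115,37,0,331.3,209.5),("side",-115,-37,0,338.8,193.8)]
P0=np.array([d[1:4] for d in D])/1000;U=np.array([d[4:] for d in D]);N=[d[0] for d in D]
def f(v):
    P=R.from_euler('z',v[2]).apply(R.from_euler('y',v[3]).apply(P0)+[0,0,.15+v[4]])+[v[0],v[1],0]
    return np.r_[(np.array([proj(n,p)[0] for n,p in zip(N,P)])-U).ravel(),v[4]/.003,(v[2]+.035)/.02]
r=least_squares(f,[.557,-.07,-.035,-.2,0],loss='soft_l1')
print(r.x.round(4),np.sqrt(np.diag(np.linalg.inv(r.jac.T@r.jac))).round(4)); print(f(r.x)[:-2].reshape(-1,2).round(1).tolist())
```

```text
[ 0.5633 -0.0696 -0.0417 -0.1922 -0.003 ] [0.0013 0.0018 0.0108 0.0209 0.0019]
[[-1.1, -0.2], [0.6, 1.7], [-0.9, -0.3], [3.2, -0.1], [-0.5, -0.1], [-0.3, -0.6], [-0.3, -0.4], [1.1, -0.5], [-0.8, 0.2], [1.2, 0.1], [3.0, 1.6], [-1.4, 0.3], [-0.4, -1.3]]
```

```bash
sed -i 's/^HX,HY,HW=.*/HX,HY,HW=.5615,-.0695,-.04/' h.py
```

Run:
```python
from h import *
delta(hol(-.113,0,.126),toolrot(.3))
```

```text
t 3.1 pos [ 0.3923 -0.0632  0.2992] shift now [-0.0002  0.0021  0.1822] rot [ 0.0029 -0.004   0.0052] shift after rot [0.0005 0.0026 0.1822] j [-0.43 -0.8   2.19  0.12  1.47 -0.39]
```

{"method": "shift_gripper", "body": {"ticks": [[[0.55, 0, 0.002, 0.05, 0, 0, 0], [0.55, 0, 0, 0.05, 0, 0, 0], [0.55, 0, 0, 0.04, 0, 0, 0], [0.55, 0, 0, 0.02, 0, 0, 0], [0.55, 0, 0, 0.022, 0, 0, 0]]]}}

```text
time: 3.72
tool_pos: [0.4493, -0.0654, 0.1265]
tool_rot: [0.109, 0.711, 0.687, 0.106]
contact_force: [0.9, 0.7, 0.4]
gripper_width: 0.552
grasp_force: 0.0
```

{"method": "shift_gripper", "body": {"ticks": [[[0.55, 0, 0, 0, 0, 0, 0], [0.55, 0, 0, 0, 0, 0, 0]]]}}

```text
time: 3.98
tool_pos: [0.4491, -0.0651, 0.1274]
tool_rot: [0.108, 0.711, 0.687, 0.106]
contact_force: [-0.5, 0.4, 0.7]
gripper_width: 0.551
grasp_force: 0.0
```

Run:
```python
from h import *
delta(hol(-.113,0,.126),toolrot(.3))
s=cams.grab_frame("side")[:,:,::-1]
cv2.imwrite("pics/s4.png",cv2.resize(s[90:250,240:400],(640,600),interpolation=cv2.INTER_CUBIC))
```

```text
t 3.98 pos [ 0.4491 -0.0651  0.1274] shift now [ 0.0001 -0.0009  0.0012] rot [ 0.0048 -0.0037  0.0055] shift after rot [ 0.0001 -0.0009  0.0012] j [-0.37 -0.49  2.3   0.12  1.05 -0.38]
```

View pics/s4.png

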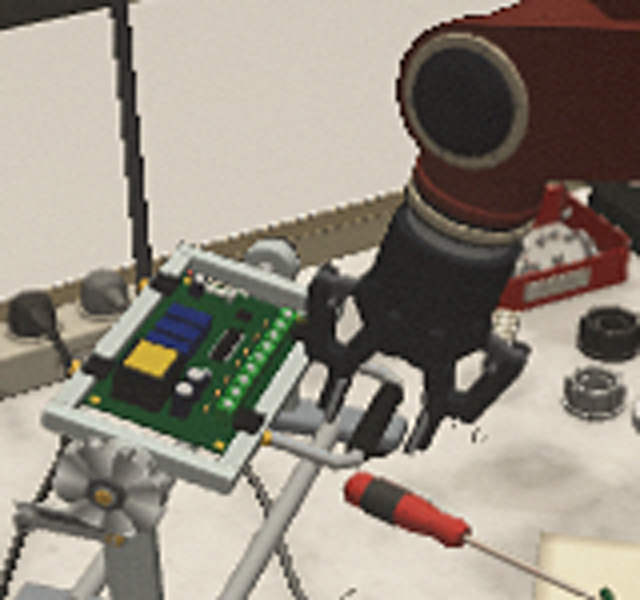

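The grip, near crop (378,418), lies between the fingers: one in the window and one outside. No contact yet, so I close.

{"method": "shift_gripper", "body": {"ticks": [[[0, 0, 0, 0, 0, 0, 0], [0, 0, 0, 0, 0, 0, 0], [0, 0, 0, 0, 0, 0, 0], [0, 0, 0, 0, 0, 0, 0], [0, 0, 0, 0, 0, 0, 0]]]}}

```text
time: 4.65
tool_pos: [0.449, -0.0648, 0.1263]
tool_rot: [0.108, 0.711, 0.687, 0.106]
contact_force: [1.5, -1.0, 2.3]
gripper_width: 0.167
grasp_force: 58.5
```

Run:
```python
from h import *
s=manip.state();p=s['tool_pos']; h=R.from_euler('z',-HW).apply(p-[HX,HY,0]); print(h, np.hypot(h[0],h[2]-.15), np.arctan2(h[2]-.15,-h[0]), s['grasp_force'])
# plan: lean and q schedule, tool shifts
q0=np.arctan2(h[2]-.15,-h[0]); r=.115
Q=np.r_[np.arange(q0,2.45,.17),2.356]
```

```text
[-0.11259831  0.00022133  0.126271  ] 0.11507147690189137 -0.207701082386198 58.468791246414185
```

Create plan.py:
```python
from h import *
import sys
n=int(sys.argv[1]); qe=float(sys.argv[2]); ae=float(sys.argv[3])
s=manip.state(); h=R.from_euler('z',-HW).apply(s['tool_pos']-[HX,HY,0]); q0=np.arctan2(h[2]-.15,-h[0])
d=R.from_euler('z',-HW).apply(rot(s['tool_rot']).apply([0,0,1])); a0=np.arctan2(d[0],-d[2])
print('t',s['time'],'q',q0.round(3),'r',np.hypot(h[0],h[2]-.15).round(4),'y',h[1].round(4),'lean',a0.round(3),'j',s['joint_pos'].round(2))
P=h; 
for i in range(1,n+1):
    q=q0+(qe-q0)*i/n; a=a0+(ae-a0)*(i-1)/n
    T=np.array([-.115*np.cos(q),0,.15+.115*np.sin(q)]); v=T-P; P=T
    y=np.array([np.cos(a),0,np.sin(a)]); z=np.array([np.sin(a),0,-np.cos(a)])
    print(i,round(q,3),'x %.4f y %.4f z %.4f rx %.4f'%(v[1],v@y,v@z,-(ae-a0)/n))
```

```bash
python3 plan.py 20 2.356 .62
```

```text
t 4.65 q -0.208 r 0.1151 y 0.0002 lean 0.304 j [-0.37 -0.49  2.3   0.12  1.04 -0.38]
1 -0.08 x -0.0002 y 0.0024 z -0.0145 rx -0.0158
2 0.049 x 0.0000 y 0.0044 z -0.0141 rx -0.0158
3 0.177 x 0.0000 y 0.0064 z -0.0133 rx -0.0158
4 0.305 x 0.0000 y 0.0082 z -0.0122 rx -0.0158
5 0.433 x 0.0000 y 0.0099 z -0.0109 rx -0.0158
6 0.561 x 0.0000 y 0.0114 z -0.0094 rx -0.0158
7 0.69 x 0.0000 y 0.0126 z -0.0077 rx -0.0158
8 0.818 x 0.0000 y 0.0136 z -0.0058 rx -0.0158
9 0.946 x 0.0000 y 0.0142 z -0.0038 rx -0.0158
10 1.074 x 0.0000 y 0.0146 z -0.0017 rx -0.0158
11 1.202 x 0.0000 y 0.0147 z 0.0004 rx -0.0158
12 1.331 x 0.0000 y 0.0145 z 0.0025 rx -0.0158
13 1.459 x 0.0000 y 0.0140 z 0.0046 rx -0.0158
14 1.587 x 0.0000 y 0.0132 z 0.0066 rx -0.0158
15 1.715 x 0.0000 y 0.0121 z 0.0084 rx -0.0158
16 1.843 x 0.0000 y 0.0108 z 0.0100 rx -0.0158
17 1.971 x 0.0000 y 0.0092 z 0.0115 rx -0.0158
18 2.1 x 0.0000 y 0.0075 z 0.0127 rx -0.0158
19 2.228 x 0.0000 y 0.0056 z 0.0136 rx -0.0158
20 2.356 x 0.0000 y 0.0036 z 0.0143 rx -0.0158
```

Converted, -0.0158 rad / 6.2832 = -0.0025.

{"method": "shift_gripper", "body": {"ticks": [[[0, 0, 0.0024, -0.0145, -0.0025, 0, 0], [0, 0, 0.0044, -0.0141, -0.0025, 0, 0], [0, 0, 0.0064, -0.0133, -0.0025, 0, 0], [0, 0, 0.0082, -0.0122, -0.0025, 0, 0], [0, 0, 0.0099, -0.0109, -0.0025, 0, 0]]]}}

```text
time: 5.28
tool_pos: [0.4498, -0.0647, 0.192]
tool_rot: [0.126, 0.707, 0.685, 0.125]
contact_force: [-33.4, -4.9, 5.6]
gripper_width: 0.161
grasp_force: 59.3
```

```bash
python3 plan.py 15 2.356 .62 | head -6
```

```text
t 5.275 q 0.359 r 0.1194 y 0.0003 lean 0.357 j [-0.38 -0.6   2.27  0.13  1.14 -0.38]
1 0.492 x -0.0003 y 0.0141 z -0.0079 rx -0.0175
2 0.626 x 0.0000 y 0.0123 z -0.0091 rx -0.0175
3 0.759 x 0.0000 y 0.0135 z -0.0072 rx -0.0175
4 0.892 x 0.0000 y 0.0144 z -0.0050 rx -0.0175
5 1.025 x 0.0000 y 0.0150 z -0.0028 rx -0.0175
```

{"method": "shift_gripper", "body": {"ticks": [[[0, 0, -0.004, 0.004, 0, 0, 0], [0, 0, 0, 0, 0, 0, 0]]]}}

```text
time: 5.52
tool_pos: [0.4486, -0.0646, 0.1881]
tool_rot: [0.128, 0.707, 0.685, 0.126]
contact_force: [-29.1, -2.4, 6.3]
gripper_width: 0.16
grasp_force: 59.3
```

```bash
python3 plan.py 1 2.356 .62 | head -1
```

Run:
```python
from h import *
s=cams.grab_frame("side")[:,:,::-1]
cv2.imwrite("pics/s5.png",cv2.resize(s[90:250,240:400],(640,600),interpolation=cv2.INTER_CUBIC))
```

```text
t 5.525 q 0.326 r 0.1192 y 0.0003 lean 0.361 j [-0.38 -0.61  2.28  0.14  1.13 -0.39]
```

View pics/s5.png

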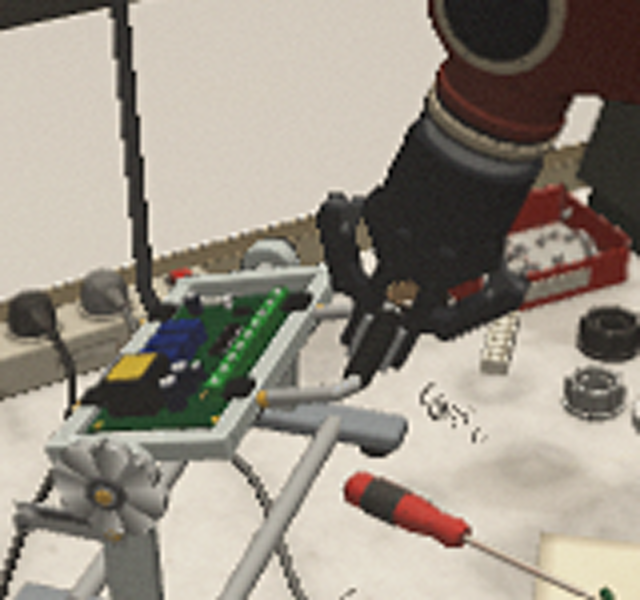

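The frame has turned up, and the grip, at crop (372,343) or side pixel (333,181.5), is held by the fingertips clear of the board. The grip sits lower than the TCP, so I work out its offset.

Run:
```python
from h import *
for uv in[(333,181.5),(334.5,201.6)]:
    o,d=ray("side",uv); n=R.from_euler('z',HW).apply([0,1,0]); c=np.array([HX,HY,0])
    p=o+d*((c-o)@n)/(d@n); h=R.from_euler('z',-HW).apply(p-c); print(h.round(4),np.hypot(h[0],h[2]-.15),np.arctan2(h[2]-.15,-h[0]))
s=manip.state();print(R.from_euler('z',-HW).apply(s['tool_pos']-c).round(4),s['ft_torque'].round(2),s['contact_force'].round(1))
```

```text
[-0.1077 -0.      0.1818] 0.11228186072333961 0.28691284137048073
[-0.1116  0.      0.1229] 0.11486140991907197 -0.23822015856555795
[-0.113   0.0003  0.1882] [-0.38  4.2  -0.38] [-28.8  -3.2   7. ]
```

Create plan2.py:
```python
from h import *
import sys
# commanded x z lean (holder), then q0 qe lean_end n e
x,z,a0,q0,qe,ae,n,e=map(float,sys.argv[1:]); n=int(n); P=np.array([x,z])
s=manip.state(); h=R.from_euler('z',-HW).apply(s['tool_pos']-[HX,HY,0])
D=lambda a:np.array([np.sin(a),-np.cos(a)])
d=R.from_euler('z',-HW).apply(rot(s['tool_rot']).apply([0,0,1])); am=np.arctan2(d[0],-d[2])
g=h[[0,2]]+e*D(am)-[0,.15]; print('meas',h.round(4),'lean',am.round(3),'q',np.arctan2(g[1],-g[0]).round(3),'r',np.hypot(*g).round(4),'j',s['joint_pos'].round(2))
for i in range(1,n+1):
    q=q0+(qe-q0)*i/n; a=a0+(ae-a0)*(i-1)/n; a1=a0+(ae-a0)*i/n
    T=np.array([-.115*np.cos(q),.15+.115*np.sin(q)])-e*D(a1); v=T-P; P=T
    print(i,round(q,3),'y %.4f z %.4f rx %.4f cmd %.4f %.4f %.3f'%(v@[np.cos(a),np.sin(a)],v@D(a),-(ae-a0)/n,*P,a1))
```

```bash
python3 plan2.py -.1066 .1931 .383 .29 2.356 .62 18 .0085
```

```text
meas [-0.113   0.0003  0.1882] lean 0.361 q 0.268 r 0.114 j [-0.38 -0.61  2.28  0.14  1.13 -0.38]
1 0.405 y 0.0015 z -0.0102 rx -0.0132 cmd -0.1090 0.2031 0.396
2 0.52 y 0.0099 z -0.0086 rx -0.0132 cmd -0.1032 0.2149 0.409
3 0.634 y 0.0109 z -0.0073 rx -0.0132 cmd -0.0961 0.2259 0.422
4 0.749 y 0.0117 z -0.0058 rx -0.0132 cmd -0.0878 0.2360 0.436
5 0.864 y 0.0124 z -0.0043 rx -0.0132 cmd -0.0784 0.2451 0.449
6 0.979 y 0.0128 z -0.0026 rx -0.0132 cmd -0.0680 0.2530 0.462
7 1.093 y 0.0130 z -0.0010 rx -0.0132 cmd -0.0567 0.2597 0.475
8 1.208 y 0.0131 z 0.0007 rx -0.0132 cmd -0.0448 0.2650 0.488
9 1.323 y 0.0129 z 0.0024 rx -0.0132 cmd -0.0323 0.2689 0.502
10 1.438 y 0.0124 z 0.0040 rx -0.0132 cmd -0.0194 0.2714 0.515
11 1.553 y 0.0118 z 0.0056 rx -0.0132 cmd -0.0064 0.2723 0.528
12 1.667 y 0.0110 z 0.0071 rx -0.0132 cmd 0.0067 0.2718 0.541
13 1.782 y 0.0100 z 0.0084 rx -0.0132 cmd 0.0196 0.2697 0.554
14 1.897 y 0.0089 z 0.0097 rx -0.0132 cmd 0.0323 0.2661 0.567
15 2.012 y 0.0076 z 0.0107 rx -0.0132 cmd 0.0444 0.2611 0.581
16 2.126 y 0.0061 z 0.0116 rx -0.0132 cmd 0.0559 0.2547 0.594
17 2.241 y 0.0046 z 0.0123 rx -0.0132 cmd 0.0666 0.2471 0.607
18 2.356 y 0.0030 z 0.0128 rx -0.0132 cmd 0.0764 0.2383 0.620
```

Converted, -0.0132 rad / 6.2832 = -0.0021.

{"method": "shift_gripper", "body": {"ticks": [[[0, 0, 0.0015, -0.0102, -0.0021, 0, 0], [0, 0, 0.0099, -0.0086, -0.0021, 0, 0], [0, 0, 0.0109, -0.0073, -0.0021, 0, 0], [0, 0, 0.0117, -0.0058, -0.0021, 0, 0]]]}}

```text
time: 6.08
tool_pos: [0.4715, -0.0657, 0.2356]
tool_rot: [0.151, 0.702, 0.68, 0.148]
contact_force: [-17.3, -2.7, 3.6]
gripper_width: 0.163
grasp_force: 60.3
```

```bash
python3 plan2.py -.0878 .2360 .436 .749 2.356 .62 14 .0085|head -1
```

```text
meas [-9.000e-02  2.000e-04  2.356e-01] lean 0.427 q 0.733 r 0.1164 j [-0.37 -0.61  2.21  0.16  1.14 -0.38]
```

Forces are dropping, so I continue along the arc.

Converted, -0.0132 rad / 6.2832 = -0.0021.

{"method": "shift_gripper", "body": {"ticks": [[[0, 0, 0.0124, -0.0043, -0.0021, 0, 0], [0, 0, 0.0128, -0.0026, -0.0021, 0, 0], [0, 0, 0.013, -0.001, -0.0021, 0, 0], [0, 0, 0.0131, 0.0007, -0.0021, 0, 0]]]}}

```text
time: 6.58
tool_pos: [0.5165, -0.0684, 0.2659]
tool_rot: [0.173, 0.698, 0.675, 0.167]
contact_force: [-6.9, -6.2, -0.1]
gripper_width: 0.161
grasp_force: 61.4
```

```bash
python3 plan2.py -.0448 .2650 .488 1.208 2.356 .62 10 .0085|head -1
```

```text
meas [-0.045  -0.0007  0.2659] lean 0.486 q 1.209 r 0.1159 j [-0.35 -0.53  2.12  0.16  1.09 -0.36]
```

Converted, -0.0132 rad / 6.2832 = -0.0021.

{"method": "shift_gripper", "body": {"ticks": [[[0, 0, 0.0129, 0.0024, -0.0021, 0, 0], [0, 0, 0.0124, 0.004, -0.0021, 0, 0], [0, 0, 0.0118, 0.0056, -0.0021, 0, 0], [0, 0, 0.011, 0.0071, -0.0021, 0, 0]]]}}

```text
time: 7.08
tool_pos: [0.568, -0.0704, 0.2725]
tool_rot: [0.192, 0.693, 0.67, 0.185]
contact_force: [-5.6, -2.9, -1.1]
gripper_width: 0.16
grasp_force: 62.6
```

```bash
python3 plan2.py .0067 .2718 .541 1.667 2.356 .62 6 .0085|head -1
```

```text
meas [ 0.0066 -0.0007  0.2725] lean 0.539 q 1.666 r 0.1157 j [-0.32 -0.41  2.04  0.17  1.   -0.34]
```

Converted, -0.0132 rad / 6.2832 = -0.0021.

{"method": "shift_gripper", "body": {"ticks": [[[0, 0, 0.01, 0.0084, -0.0021, 0, 0], [0, 0, 0.0089, 0.0097, -0.0021, 0, 0], [0, 0, 0.0076, 0.0107, -0.0021, 0, 0]]]}}

```text
time: 7.45
tool_pos: [0.6066, -0.0717, 0.2621]
tool_rot: [0.206, 0.689, 0.666, 0.199]
contact_force: [-5.3, -15.5, -0.9]
gripper_width: 0.159
grasp_force: 60.1
```

{"method": "shift_gripper", "body": {"ticks": [[[0, 0, 0.0061, 0.0116, -0.0021, 0, 0], [0, 0, 0.0046, 0.0123, -0.0021, 0, 0], [0, 0, 0.003, 0.0128, -0.0021, 0, 0], [0, 0, 0, 0, 0, 0, 0], [0, 0, 0, 0, 0, 0, 0]]]}}

```text
time: 8.07
tool_pos: [0.6383, -0.0733, 0.239]
tool_rot: [0.22, 0.685, 0.661, 0.212]
contact_force: [-2.9, -10.1, -0.7]
gripper_width: 0.157
grasp_force: 59.1
```

```bash
python3 plan2.py .0764 .2383 .62 2.356 2.356 .62 1 .0085
```

Run:
```python
from h import *
s=cams.grab_frame("side")[:,:,::-1]
cv2.imwrite("pics/s6.png",cv2.resize(s[20:260,200:400],(660,600),interpolation=cv2.INTER_CUBIC))
```

```text
meas [ 0.0769 -0.0008  0.239 ] lean 0.622 q 2.355 r 0.1159 j [-0.29 -0.23  1.98  0.21  0.8  -0.35]
1 2.356 y -0.0001 z 0.0000 rx -0.0000 cmd 0.0764 0.2383 0.620
```

View pics/s6.png

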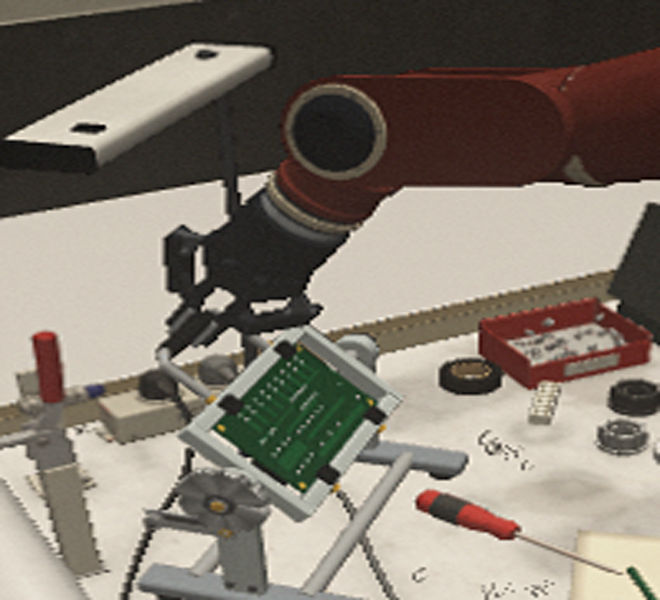

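The solder side faces up and toward the robot, the grip is in the fingers at crop (205,325), and the arm is clear of the light bar. Now I open partway, so the inner finger stays clear of the frame.

{"method": "shift_gripper", "body": {"ticks": [[[0.5, 0, 0, 0, 0, 0, 0], [0.5, 0, 0, 0, 0, 0, 0], [0.5, 0, 0, 0, 0, 0, 0], [0.5, 0, 0, 0, 0, 0, 0], [0.5, 0, 0, 0, 0, 0, 0]]]}}

```text
time: 8.75
tool_pos: [0.6373, -0.0709, 0.2375]
tool_rot: [0.218, 0.685, 0.662, 0.213]
contact_force: [-0.6, 0.1, -0.7]
gripper_width: 0.499
grasp_force: 0.0
```

{"method": "shift_gripper", "body": {"ticks": [[[0.5, 0, 0, -0.01, 0, 0, 0], [0.5, 0, 0, -0.02, 0, 0, 0], [0.5, 0, 0, -0.03, 0, 0, 0], [0.5, 0, 0, -0.03, 0, 0, 0], [0.5, 0, 0, 0, 0, 0, 0]]]}}

```text
time: 9.38
tool_pos: [0.5855, -0.0699, 0.315]
tool_rot: [0.221, 0.684, 0.661, 0.214]
contact_force: [0.3, -0.9, -0.1]
gripper_width: 0.502
grasp_force: 0.0
```

Run:
```python
from h import *
print(manip.state()['joint_pos'])
s=cams.grab_frame("side")[:,:,::-1]
cv2.imwrite("pics/s7.png",cv2.resize(s[20:260,200:400],(660,600),interpolation=cv2.INTER_CUBIC))
```

```text
[-0.31942922 -0.43050781  2.00679485  0.20277861  0.9692572  -0.34944291]
```

View pics/s7.png

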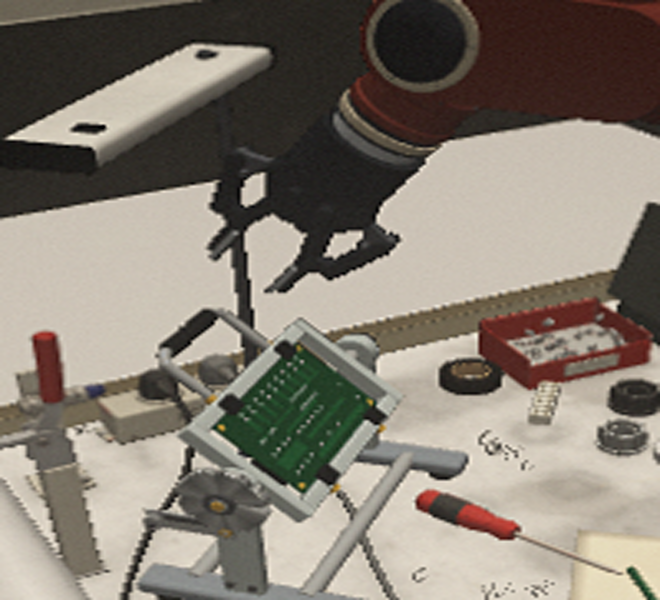

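The gripper is clear, and the grip stands free at crop (190,333), side pixel (257.6,153.2). I check the angle from that before handing in.

Run:
```python
from h import *
o,d=ray("side",(257.6,153.2)); n=R.from_euler('z',HW).apply([0,1,0]); c=np.array([HX,HY,0])
p=o+d*((c-o)@n)/(d@n); h=R.from_euler('z',-HW).apply(p-c); q=np.arctan2(h[2]-.15,-h[0])
print(h.round(4),q)
if abs(q-2.356)<.1: print(manip.job_done())
```

```text
[0.0838 0.     0.2285] 2.38901051173759
the job is handed in; nothing more can be done
None
```

I swung the frame over to the first notch past upright, let go, backed the gripper off and handed the job in; the final camera check put the frame at about 2.39 rad, inside the 2.276–2.436 band, but no verdict came back.

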